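Set the dinner lights and shut the rain cover

TASK

Get the garden dinner's dimmer box ready for the evening: press the plug-in module down until it is fully home, flush with the rim round its bay, and slide each of the two dimmer grips along its track until it is level with the pale marker tab beside it, leaving the tabs where they are. Only then swing the rain cover over and press it down until it is fully shut. Do not disturb the bottle, the candlestick or the potted plant.

Things in the scene. Friction and masses are not known exactly. Their poses are not given: they have to be found in the camera images.
- box: Grey dimmer box fixed to the table, 220 mm (x) by 250 mm (y), its flat control panel 50 mm above the table. Origin: centre of its underside, on the table; x points away from the robot at yaw 0, y to the left, z up. From right (-y) to left (+y) on the panel: module in its bay, right dimmer, left dimmer, cover hinge.
- module (a joint): How far the plug-in module is pressed down, m: 0 standing 14 mm proud of its bay rim, 0.014 fully home and flush with it. It slides stiffly (about 5 N) and stays.
- module_top (a point): Centre of the module's flat top, 90 mm (box x) by 64 mm (box y). The bay rim round it stands 12 mm above the panel (62 mm above the table) and is 6 mm thick.
- dimmer_left (a joint): Left dimmer, m: 0 at the end nearer the robot (box x = -55 mm) to 0.11 at the far end (box x = +55 mm). Stays where left; takes about 3 N.
- grip_left (a point): Top centre of the left dimmer's black paddle grip (line across it marks the middle), which slides along box x on the line box y = 75 mm. Grip: 22 mm along the track, 44 mm across, its underside 8 mm and its top 48 mm above the panel (98 mm above the table). Axes as the box.
- mark_left (a point): Top centre of the left dimmer's pale marker tab, a low pointed tab 10 mm high, 16 mm long, 16 mm wide, in a stiff slot of its own beside the dimmer track at box y = 41 mm, its point towards the track. Where its point is along box x is where the left grip's middle line must be. Axes as the box.
- dimmer_right (a joint): Right dimmer, m: same meaning as the left one.
- grip_right (a point): Top centre of the right dimmer's black paddle grip (line across it marks the middle), which slides along box x on the line box y = 5 mm. Grip: 22 mm along the track, 44 mm across, its underside 8 mm and its top 48 mm above the panel (98 mm above the table). Axes as the box.
- mark_right (a point): Top centre of the right dimmer's pale marker tab, a low pointed tab 10 mm high, 16 mm long, 16 mm wide, in a stiff slot of its own beside the dimmer track at box y = -29 mm, its point towards the track. Where its point is along box x is where the right grip's middle line must be. Axes as the box.
- cover (a joint): Angle of the rain cover, rad: 0 fully shut on the box, growing as it opens to the left; about 1.57 is standing upright; starts leaning back at 1.8 to 2.1. Its stiff hinge (1.1 N m) holds it at any angle.
- cover_hinge (a point): Middle of the cover's hinge line, on the left edge of the panel, 51 mm above the table; the line runs along box x. Axes as the box.
- cover_edge (a point): Middle of the cover's free top edge. The cover is a rigid grey shell 220 mm along the hinge, 247 mm from hinge to free edge and 60 mm deep, walls 4 mm, open underneath. At this point its flat outer face meets its free end wall. Own axes: y points from the free edge to the hinge, z out of the flat outer face, x along the hinge. When shut, the outer face is 111 mm above the table.
- bottle: Loose green glass bottle standing on the table right of the box, 64 mm diameter, 190 mm high; origin under its centre.
- candlestick: Loose brass candlestick with a white candle, foot 84 mm diameter, 160 mm high, right of the box; origin under its centre.
- potplant: Loose plant in a terracotta pot, 100 mm diameter, pot 85 mm high with leaves to about 170 mm, left of the box; origin under its centre.

How it is judged:
By the outcome, as a careful person would: the job done as asked, in the order asked, and still so for the second after the job is handed in, with the robot touching nothing.
It also fails if it takes over 64 s, if anything falls off the work surface, if the arm or the gripper's body presses on something with over 40 N, if the wrist force passes 120 N, or if a joint passes its speed limit or range.

ROBOT

A 6-joint arm with a two-finger parallel gripper is mounted at the origin on the work surface. World frame = base frame: x ahead of the robot, y to its left, z up, the work surface at z = 0. Lengths are in m, angles in rad, forces in N, time in s.
With the tool pointing down it reaches from about 0.35 to 0.975 m from the base axis. Payload 4.9 kg.
Tool frame: the origin (TCP) lies at the very end of the fingers, on their centre line; the grasp point (between the pads) lies 19 mm behind it; z points along the fingers, y is the line along which they close (so a half turn about z gives the same grasp; the last joint's range is limited). The gripper opens to 85 mm and grips with 20 to 120 N. Pads are 22 mm wide; open, the fingers measure 114 mm over their backs; the gripper's body (76 mm by 85 mm) begins 54 mm behind the grasp point. The pads swing forward as they close: fully open they stand 13 mm farther back than shut.
Start: joints at [-1.219, 0.053, 1.613, -0, 1.476, -0.119], TCP at [0.283, -0.557, 0.231] pointing down, gripper open.
Joint ranges: [-3.01, 3.01], [-1.01, 2.22], [0.06, 2.58], [-1.02, 4.17], [0.09, 2.62], [-3.14, 3.14]. Speed limits (rad/s): [2.57, 2.57, 3.14, 3.14, 3.14, 3.14].

INTERFACE

Orientations are given as a rotation vector (axis times angle).
In Python, from station import get_obs, get_image, get_calibration, finish_job gives the robot as it stands.
- The arm moves only by the tool servo_tool, never from a script. Its argument "increments" is a list of rows, each a list of 5 numbers: the opening, from 0 (shut) to 1 (fully open), then the shift along the tool's x, y, z in mm, then the turn about the tool's z in degrees. In form: [[jaw, tx, ty, tz, spin], ...]. A call has 1 to 12 rows; each row shifts and turns the commanded pose from where the row before left it, along the tool's axes as they then stand; what a row does not reach is not made up. A row lasts 1/8 s, in which the tool goes at most 62.5 mm and 10.7 degrees, less where a joint would pass 70% of its speed; a pose out of reach is approached as far as the arm can. A call is refused whole if a number of a shift passes 62.5 or a number of a turn 10.7, either way. A call with a gripper value outside its range is refused whole. The fingers move at their own pace and stop on an object; "force" is the grip in N (left out, the last holds). Time passes only in rows, so rows that do not move let the fingers close. It gives the time, the measured TCP pose, the force, the opening and the grip force at its end, in the units of the state.
- get_obs(): the state, without advancing time (a new reading comes with each control period).
- get_image(name): name is "scene" or "side" or "wrist"; returns the picture (384x512x3 uint8, red, green, blue); there is no depth.
- get_calibration(name): a dict with "fx", "fy", "cx", "cy" (pixels), "R" (3x3) and "t" (3): a world point X has camera coordinates R X + t; the wrist camera has in their place "mount" (4x4, takes a point from camera to tool coordinates, whose origin is the TCP and whose axes are the flange's). Camera axes: x right, y down, z forward; pixel columns grow to the right and rows downward; lengths in m; the calibration is good to about 2 mm. A picture is of the moment at which its call begins: read the wrist's pose just before it. get_calibration takes no time and is no camera call.
- finish_job(): hands the job in; it is judged then, once.
The state is a dict: "t": time; "q": joint angles; "dq": joint speeds; "effort": joint torques, N m; "tool_pos": TCP position; "tool_rot": TCP orientation; "contact_force": force on the tool from outside, world axes, zero at the start; "wrist_torque": the same for the moment, N m; "opening": finger opening in m; "grip_force": force on a finger pad.
Only numpy, scipy, OpenCV 4.12 (cv2) and the standard library are available. Lean on these libraries where they do the work, as an engineer would, in place of code of your own. Each camera call takes 0.05 s, during which the arm holds its last target. There are 200 camera calls.

## Working session

There is one attempt and no reset: what is moved stays moved. The work goes in short steps, Python scripts to look and compute and a tool call to move; the robot and the scene stay as the last step left them, time stands still between calls to the robot, and variables do not carry over. Pictures are saved under pics/ and viewed, at most 10 in all, crops included, and the job is handed in when it is done.

Besides the shell and the picture viewer there is one more tool, called as name([rows], argument=value, ...), one row to a line, values as JSON. servo_tool: Moves the arm, as the interface text tells. Its arguments: {"type":"object","properties":{"increments":{"type":"array"},"force":{"type":"number"}},"required":["increments"]}

```bash
mkdir -p pics; ls; python3 - <<'E'
from station import *
import cv2,numpy as np
o=get_obs();print(o)
ims=[]
for n in ("scene","side"):
    c=get_calibration(n);print(n,c)
    im=get_image(n)[:,:,::-1];cv2.imwrite(f"pics/{n}0.png",im)
print(get_calibration("wrist"))
E
```

```text
pics
{'t': 0.0, 'q': array([-1.21899817e+00,  5.33598017e-02,  1.61430397e+00,  2.17758868e-05,
        1.47601970e+00, -1.18980103e-01]), 'dq': array([-0.00045472, -0.00202937,  0.00026532,  0.00145009, -0.0007686 ,
        0.00043028]), 'effort': array([-2.50874378e-03, -3.93679547e+01, -3.70182431e+01, -3.83768902e-04,
        6.81197052e-03,  3.58079390e-06]), 'tool_pos': array([ 0.28328504, -0.55640349,  0.23005525]), 'tool_rot': array([-3.05293792e+00, -7.32198551e-01,  3.47405835e-04]), 'contact_force': array([-0.02425468,  0.30335576, -0.05694515]), 'wrist_torque': array([ 0.03009437, -0.02777129,  0.00507194]), 'grip_force': 0.0, 'opening': 0.08527874245066205}
scene {'fx': 404.53670969225726, 'fy': 404.53670969225726, 'cx': 258.67304341204385, 'cy': 185.04201086527604, 'R': array([[ 0.80534872,  0.59273302,  0.00900057],
       [ 0.38500283, -0.51143917, -0.76824657],
       [-0.45076187,  0.62217164, -0.64009077]]), 't': array([-0.47953088, -0.10314572,  1.29478813])}
side {'fx': 477.7269603752874, 'fy': 477.7269603752874, 'cx': 260.5046063396563, 'cy': 199.60182964982022, 'R': array([[ 0.8106402 , -0.58553922, -0.00250832],
       [-0.35672575, -0.49045706, -0.79510918],
       [ 0.46433739,  0.64544225, -0.60646113]]), 't': array([-0.40919504,  0.33109376,  1.13710246])}
{'fx': 276.5349672249765, 'fy': 276.5349672249765, 'cx': 255.1242554561943, 'cy': 187.13347597483124, 'mount': array([[-3.51129720e-04, -9.47971400e-01, -3.18355306e-01,
         8.24646313e-02],
       [ 9.99999886e-01, -2.30123807e-04, -4.17705907e-04,
        -4.29346877e-04],
       [ 3.22712119e-04, -3.18355416e-01,  9.47971373e-01,
        -1.42335330e-01],
       [ 0.00000000e+00,  0.00000000e+00,  0.00000000e+00,
         1.00000000e+00]])}
```

View pics/scene0.png

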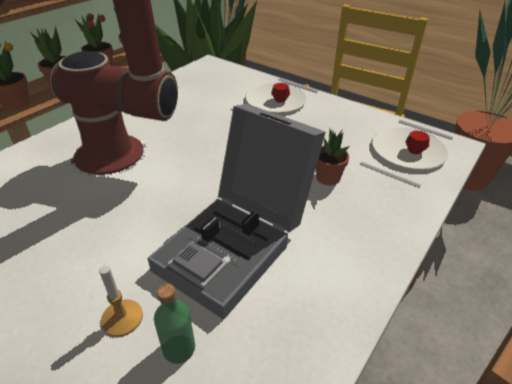

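View pics/side0.png

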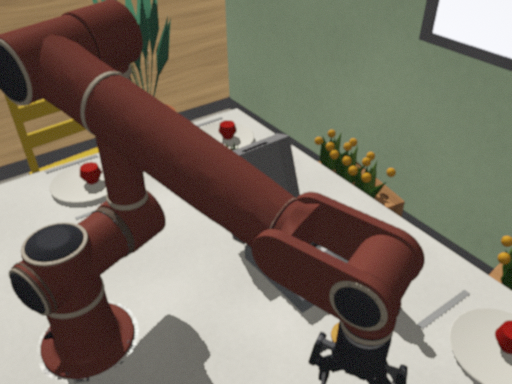

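The scene view shows the box (about 150-290, 200-305) with the cover leaning back. The candlestick is at (120,315), the bottle at (175,330) and the plant at (332,160). In the side view the arm hides the box. I'll zoom in on the scene view.

```bash
cat > h.py <<'E'
from station import *
import cv2,numpy as np
from scipy.spatial.transform import Rotation as Ro
def ray(n,uv,obs=None):
    c=get_calibration(n)
    d=np.array([(uv[0]-c["cx"])/c["fx"],(uv[1]-c["cy"])/c["fy"],1])
    if n=="wrist":
        R=Ro.from_rotvec(obs["tool_rot"]).as_matrix();M=c["mount"]
        return R@M[:3,3]+obs["tool_pos"],R@M[:3,:3]@d
    R=np.array(c["R"]);return -R.T@c["t"],R.T@d
def onz(n,uv,z,obs=None):
    o,d=ray(n,uv,obs);return o+d*(z-o[2])/d[2]
def proj(n,X,obs=None):
    c=get_calibration(n)
    if n=="wrist":
        T=np.eye(4);T[:3,:3]=Ro.from_rotvec(obs["tool_rot"]).as_matrix();T[:3,3]=obs["tool_pos"]
        p=np.linalg.solve(T@c["mount"],np.append(X,1))[:3]
    else: p=np.array(c["R"])@X+c["t"]
    return np.array([c["fx"]*p[0]/p[2]+c["cx"],c["fy"]*p[1]/p[2]+c["cy"]])
E
python3 - <<'E'
from h import *
im=cv2.imread("pics/scene0.png")[180:320,140:310]
im=np.clip(im*1.6,0,255).astype(np.uint8)
cv2.imwrite("pics/crop0.png",cv2.resize(im,None,fx=4,fy=4,interpolation=cv2.INTER_CUBIC))
for n,uv,z in(("candle",(121,317),0),("bottle",(177,348),0.01),("pot",(330,178),0)):print(n,onz("scene",uv,z))
E
```

```text
candle [ 0.50408687 -0.36017589  0.        ]
bottle [ 0.65123568 -0.34228813  0.01      ]
pot [0.6291149 0.312955  0.       ]
```

View pics/crop0.png

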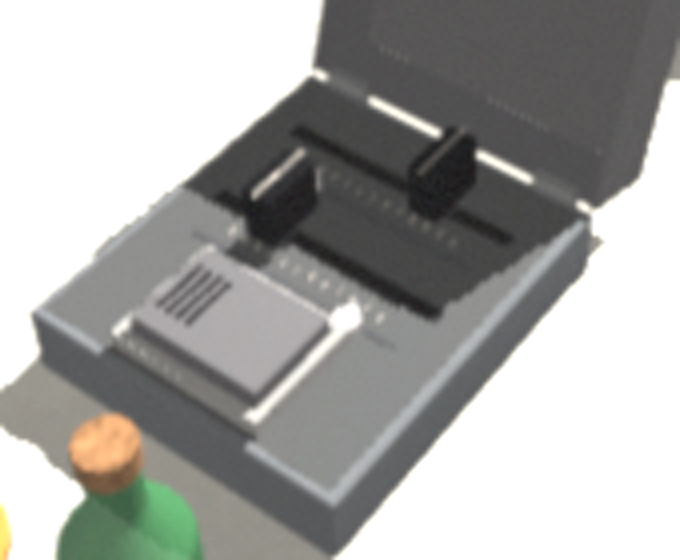

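The crop shows the panel corners at about (35,315), (325,500), (590,215) and (315,75). The right marker is at about (347,318), the right grip's top line runs from (252,190) to (302,152), and the left grip's top is at about (455,135). The left marker isn't visible.

```bash
python3 - <<'E'
from h import *
f=lambda x,y,z:onz("scene",(140+(x-1.5)/4,180+(y-1.5)/4),z)
C=np.array([f(35,315,.05),f(325,500,.05),f(590,215,.05),f(315,75,.05)])
print(C.round(4))
L=np.array([[-.11,-.125],[.11,-.125],[.11,.125],[-.11,.125]])
c=C[:,:2].mean(0);H=L.T@(C[:,:2]-c);yaw=np.arctan2(H[0,1]-H[1,0],H[0,0]+H[1,1])
R=np.array([[np.cos(yaw),-np.sin(yaw)],[np.sin(yaw),np.cos(yaw)]])
print("c",c,"yaw deg",np.degrees(yaw),"res mm",((C[:,:2]-c)@R-L)*1e3)
b=lambda p:(R.T@(p[:2]-c)).round(4)
print("gr",b(f(277,172,.098)),"gl",b(f(455,140,.098)),"mr",b(f(345,316,.06)))
# suggest wrist-view pose: camera above box
for n,p in(("view",c),):print(p, np.hypot(*p))
o=get_obs();print(Ro.from_rotvec(o["tool_rot"]).as_matrix().round(3))
# cover top corners
for th in (1.8,1.9,2.0,2.1):
  for x in(-.11,.11):
    y=.125+0.247*-np.cos(th)+(0.06)*np.sin(th)*1; z=.051+.247*np.sin(th)+.06*np.cos(th)
    w=R@[x,y]+c;print(th,x,proj("scene",np.array([*w,z])).round(1))
E
```

```text
[[ 0.4689 -0.2429  0.05  ]
 [ 0.6753 -0.2371  0.05  ]
 [ 0.6745  0.0061  0.05  ]
 [ 0.462   0.003   0.05  ]]
c [ 0.57016747 -0.11774817] yaw deg 1.03904999677134 res mm [[ 6.45090543  1.67790421]
 [-7.04757154  3.76292382]
 [-3.4788195  -3.08489416]
 [ 4.07548561 -2.35593388]]
gr [-0.0337  0.006 ] gl [0.033  0.0865] mr [ 0.0424 -0.0295]
[ 0.57016747 -0.11774817] 0.5821989161800646
[[ 0.891  0.454 -0.001]
 [ 0.454 -0.891  0.002]
 [ 0.    -0.002 -1.   ]]
1.8 -0.11 [242.7 102. ]
1.8 0.11 [322.6 130.6]
1.9 -0.11 [248.1 103.1]
1.9 0.11 [326.7 131.1]
2.0 -0.11 [253.  105.1]
2.0 0.11 [330.2 132.6]
2.1 -0.11 [257.3 107.9]
2.1 0.11 [333.1 135.1]
```

servo_tool([
  [1,0,0,0,8.7],
  [1,0,0,0,8.7],
  [1,0,0,0,8.6],
  [1,32.7,-48.1,0,0],
  [1,32.7,-48.1,0,0],
  [1,32.7,-48.1,0,0],
  [1,32.7,-48.1,0,0],
  [1,32.7,-48.1,0,0],
  [1,32.7,-48.1,0,0],
  [1,32.7,-48.1,0,0],
  [1,32.7,-48.1,0,0],
  [1,32.7,-48.1,0,0],
])

```text
t: 1.6
tool_pos: [0.5709, -0.1173, 0.2308]
tool_rot: [-3.141, -0.027, 0.001]
contact_force: [0.3, -0.3, 0.3]
opening: 0.085
grip_force: 0.0
```

```bash
python3 - <<'E'
from h import *
import pickle
o=get_obs();im=get_image("wrist")[:,:,::-1];o2=get_obs();print(o2["t"],o2["tool_pos"],o2["tool_rot"],o2["contact_force"],o["tool_pos"]-o2["tool_pos"])
cv2.imwrite("pics/w1.png",im);pickle.dump(o2,open("w1.pkl","wb"))
cv2.imwrite("pics/w1b.png",cv2.resize(np.clip(im*1.4,0,255).astype(np.uint8),None,fx=1.56,fy=1.56,interpolation=cv2.INTER_CUBIC))
E
```

```text
1.65 [ 0.57352881 -0.11163593  0.23078587] [-3.13652155e+00 -3.50341892e-02 -3.09983617e-03] [-1.47857639  4.13219982  0.1879817 ] [-2.60092998e-03 -5.64846879e-03  5.28201102e-05]
```

View pics/w1b.png

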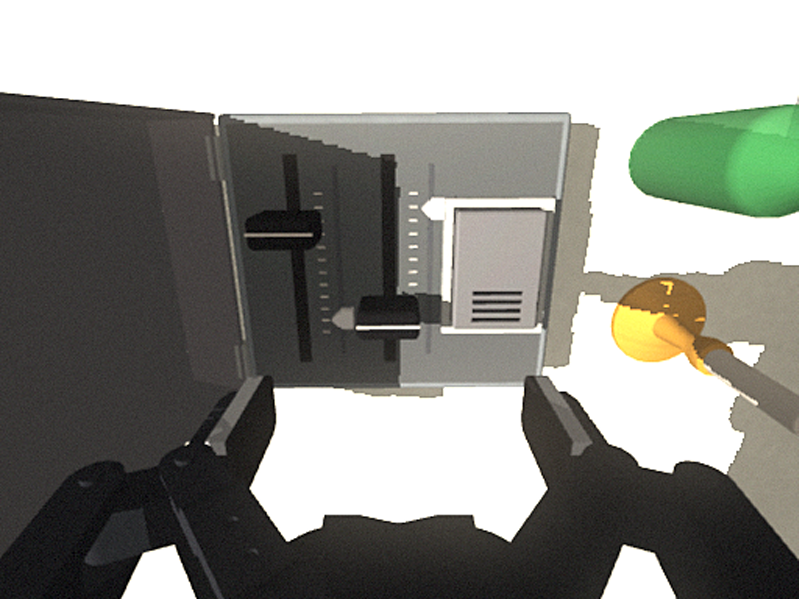

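The wrist view shows the whole panel. The right marker is at about (428,209), the left marker at about (343,318), the left grip at (283,232) and the right grip at (388,320). The arm was still settling, so I'll retake the picture now that it's at rest.

```bash
python3 - <<'E'
from h import *
import pickle
for i in range(5): get_image("wrist")
o=get_obs();im=get_image("wrist")[:,:,::-1];o2=get_obs();print(o2["t"],o2["tool_pos"],o2["tool_rot"],o2["contact_force"],o["tool_pos"]-o2["tool_pos"])
cv2.imwrite("pics/w2.png",im);pickle.dump(o,open("w2.pkl","wb"))
c=im[60:260,130:380];c=(255*(c/255.)**.6).astype(np.uint8)
cv2.imwrite("pics/w2b.png",cv2.resize(c,None,fx=3,fy=3,interpolation=cv2.INTER_CUBIC))
E
```

```text
1.95 [ 0.56981092 -0.12007795  0.23098878] [ 3.14141000e+00  2.44228836e-02 -9.71791718e-04] [-0.35966094  0.68464536  0.94085535] [ 7.03912163e-05  3.98005793e-04 -1.41709369e-04]
```

View pics/w2b.png

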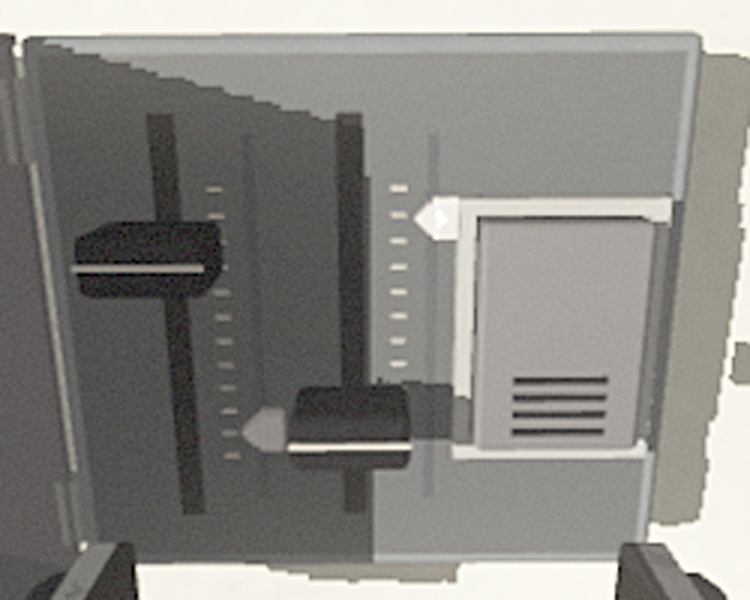

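The settled crop shows the left tip at (242,430), the right tip at (413,217), the left grip line at y≈268 and the right grip line at y≈447. The panel corners are at about (22,38), (702,33), (643,560) and (85,558).

```bash
python3 - <<'E'
from h import *
import pickle
o=pickle.load(open("w2.pkl","rb"))
f=lambda x,y,z:onz("wrist",(130+(x-1)/3,60+(y-1)/3),z,o)
C=np.array([f(643,560,.05),f(702,33,.05),f(22,38,.05),f(85,558,.05)])
L=np.array([[-.11,-.125],[.11,-.125],[.11,.125],[-.11,.125]])
c=C[:,:2].mean(0);H=L.T@(C[:,:2]-c);yaw=np.arctan2(H[0,1]-H[1,0],H[0,0]+H[1,1])
R=np.array([[np.cos(yaw),-np.sin(yaw)],[np.sin(yaw),np.cos(yaw)]])
print("c",c,"yaw deg",np.degrees(yaw),"res mm",(((C[:,:2]-c)@R-L)*1e3).round(1))
b=lambda p:((R.T@(p[:2]-c))*1e3).round(1)
for n,p in dict(gl1=(72,268,.098),gl2=(205,268,.098),gr1=(288,447,.098),gr2=(410,447,.098),ml=(242,430,.06),mr=(413,217,.06),m1=(478,218,.076),m2=(655,220,.076),m3=(636,446,.076),m4=(474,448,.076),tlT=(160,115,.05),tlB=(193,513,.05),trT=(349,113,.05),trB=(355,513,.05),tick1=(399,187,.05),tick8=(399,364,.05)).items():
    w=f(*p);print(n,"world",w[:2].round(4),"box mm",b(w))
E
```

```text
c [ 0.56791219 -0.11359422] yaw deg 0.9484774582192658 res mm [[ 2.3  1.6]
 [-2.   2.4]
 [-3.6 -2.6]
 [ 3.3 -1.3]]
gl1 world [ 0.5982 -0.0167] box mm [31.9 96.4]
gl2 world [ 0.5989 -0.0612] box mm [31.9 51.9]
gr1 world [ 0.5345 -0.0878] box mm [-33.   26.4]
gr2 world [ 0.5352 -0.1316] box mm [-33.  -17.5]
ml world [ 0.5254 -0.0651] box mm [-41.7  49.2]
mr world [ 0.612  -0.1319] box mm [ 43.8 -19.1]
m1 world [ 0.6141 -0.1542] box mm [ 45.5 -41.4]
m2 world [ 0.6144 -0.217 ] box mm [  44.8 -104.2]
m3 world [ 0.5277 -0.2203] box mm [ -42.  -106.1]
m4 world [ 0.5258 -0.1576] box mm [-42.8 -43.3]
tlT world [ 0.6466 -0.0375] box mm [80.  74.8]
tlB world [ 0.4822 -0.0407] box mm [-84.5  74.3]
trT world [ 0.6485 -0.1075] box mm [80.6  4.7]
trB world [ 0.4834 -0.111 ] box mm [-84.5   3.9]
tick1 world [ 0.622  -0.1267] box mm [ 53.8 -14. ]
tick8 world [ 0.5514 -0.1285] box mm [-16.8 -14.6]
```

servo_tool([
  [0,0,33.5,0,0],
  [0,0,33.5,10,0],
  [0,0,0,40,0],
  [0,0,0,50,0],
  [0,0,0,35,0],
  [0,0,0,10,0],
  [0,0,0,10,0],
  [0,0,0,7,0],
  [0,0,0,4,0],
  [0,0,0,2,0],
  [0,0,0,0,0],
  [0,0,0,0,0],
], force=60)

```text
t: 3.45
tool_pos: [0.5724, -0.1867, 0.0642]
tool_rot: [3.14, 0.027, 0.003]
contact_force: [-0.3, -2.2, 3.8]
opening: 0.0
grip_force: 2.1
```

servo_tool([
  [0,0,0,2,0],
  [0,0,0,1,0],
  [0,0,0,1,0],
  [0,0,0,0,0],
])

```text
t: 3.95
tool_pos: [0.5724, -0.1867, 0.0619]
tool_rot: [3.14, 0.027, 0.002]
contact_force: [-5.1, -2.1, 15.3]
opening: 0.0001
grip_force: 7.6
```

servo_tool([
  [0,0,0,1.5,0],
  [0,0,0,0,0],
  [0,0,0,-40,0],
  [0.65,0,0,-50,0],
  [0.65,-18,-38.8,0,0],
  [0.65,-18.2,-38.8,0,0],
  [0.65,0,0,0,0],
  [0.65,0,0,0,0],
])

```text
t: 4.95
tool_pos: [0.5337, -0.1088, 0.1469]
tool_rot: [-3.141, -0.027, 0.002]
contact_force: [-0.6, -0.6, -0.5]
opening: 0.0556
grip_force: 0.0
```

```bash
python3 - <<'E'
from h import *
import pickle
for i in range(2): get_image("wrist")
o=get_obs();im=get_image("wrist")[:,:,::-1];print(o["t"],o["tool_pos"],o["tool_rot"],o["contact_force"],o["opening"],o["q"].round(2))
cv2.imwrite("pics/w3.png",im);pickle.dump(o,open("w3.pkl","wb"))
cv2.imwrite("pics/w3b.png",cv2.resize((255*(im/255.)**.6).astype(np.uint8),None,fx=1.5,fy=1.5,interpolation=cv2.INTER_CUBIC))
E
```

```text
5.05 [ 0.53417328 -0.1096203   0.14733199] [-3.14101226e+00 -2.57044685e-02  9.11983788e-04] [-0.44921638  0.11509305  0.66952764] 0.05568802595600407 [-0.34 -0.07  1.88  0.    1.33  1.22]
```

View pics/w3b.png

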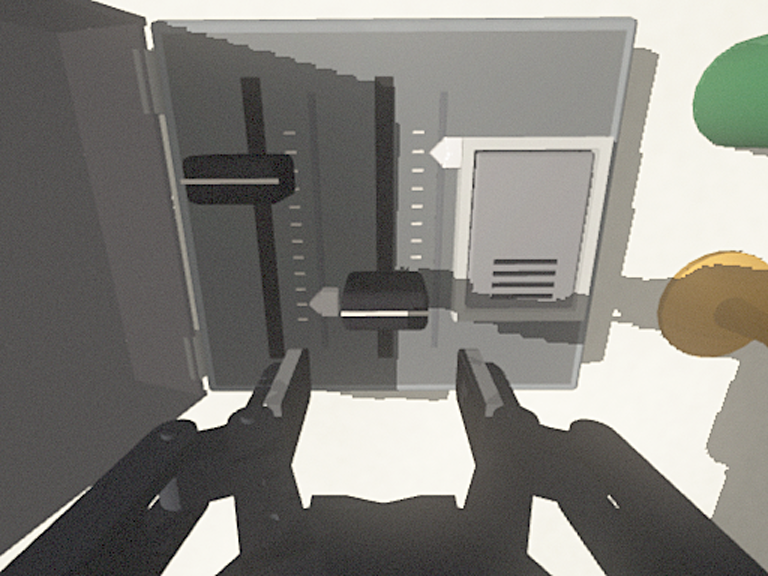

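The module now looks flush in its bay. In this view the right tip is at (428,152), the left tip at (308,301), the right grip line at y=314 (341-408) and the left grip line at y=181 (182-278).

```bash
python3 - <<'E'
from h import *
import pickle
o=pickle.load(open("w3.pkl","rb"))
f=lambda x,y,z:onz("wrist",((x-.25)/1.5,(y-.25)/1.5),z,o)
for n,p in dict(gl1=(182,181,.098),gl2=(278,181,.098),gr1=(341,314,.098),gr2=(408,314,.098),ml=(308,302,.06),mr=(428,152,.06),ml5=(308,302,.05),mr5=(428,152,.05),t1=(418,132,.05),t2=(418,152,.05),t8=(417,257,.05),l1=(290,133,.05),l9=(303,303.5,.05),l10=(303,320,.05)).items():print(n,f(*p)[:2].round(4))
E
```

```text
gl1 [ 0.598  -0.0172]
gl2 [ 0.5987 -0.0605]
gr1 [ 0.5341 -0.0879]
gr2 [ 0.5347 -0.1214]
ml [ 0.5252 -0.0645]
mr [ 0.6115 -0.1314]
ml5 [ 0.5213 -0.0626]
mr5 [ 0.6113 -0.1325]
t1 [ 0.6216 -0.1265]
t2 [ 0.6112 -0.127 ]
t8 [ 0.5512 -0.1289]
l1 [ 0.6199 -0.0569]
l9 [ 0.5202 -0.0594]
l10 [ 0.509  -0.0589]
```

servo_tool([
  [0.65,0,0,40,0],
  [0.65,0,0,27,0],
  [0.65,0,0,10,0],
  [0.65,0,0,0,0],
  [0.3,0,0,0,0],
  [0.3,0,0,0,0],
  [0.3,0,0,0,0],
  [0.3,0,0,0,0],
], force=40)

```text
t: 6.1
tool_pos: [0.5351, -0.1104, 0.0724]
tool_rot: [3.139, 0.027, 0.004]
contact_force: [0.1, -6.2, 1.7]
opening: 0.0432
grip_force: 45.0
```

servo_tool([
  [0.3,10,0,0,0],
  [0.3,20,0,0,0],
  [0.3,20,0,0,0],
  [0.3,15,0,0,0],
  [0.3,8,0,0,0],
  [0.3,3.9,0,0,0],
  [0.3,0,0,0,0],
  [0.3,0,0,0,0],
  [0.3,0,0,0,0],
])

```text
t: 7.22
tool_pos: [0.612, -0.1087, 0.0724]
tool_rot: [3.14, 0.027, 0.005]
contact_force: [0.2, -4.7, 4.7]
opening: 0.0432
grip_force: 45.5
```

```bash
python3 - <<'E'
from h import *
o=get_obs();im=get_image("wrist")[:,:,::-1];print(o["t"],o["tool_pos"],o["tool_rot"],o["contact_force"],o["opening"])
cv2.imwrite("pics/w4.png",im)
cv2.imwrite("pics/w4b.png",cv2.resize((255*(im/255.)**.6).astype(np.uint8),None,fx=1.5,fy=1.5,interpolation=cv2.INTER_CUBIC))
E
```

```text
7.225 [ 0.61203348 -0.10867998  0.07236711] [3.13975764 0.02656391 0.00531578] [ 0.17129488 -4.66507727  4.73569129] 0.043159586831101396
```

View pics/w4b.png

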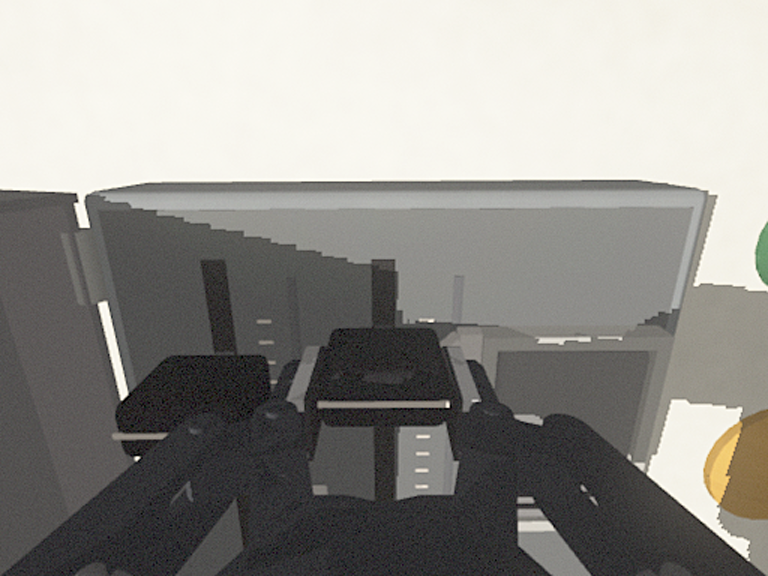

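The right grip is held between the pads and its line is at y≈405. It moved 76.9 mm as planned. Next I'll release it and do the left one.

servo_tool([
  [0.65,0,0,0,0],
  [0.65,0,0,0,0],
  [0.65,0,0,-35,0],
  [0.65,0,0,-40,0],
  [0.65,-6,-35,0,0],
  [0.65,-6.4,-35,0,0],
  [0.65,0,0,0,0],
  [0.65,0,0,35,0],
  [0.65,0,0,30,0],
  [0.65,0,0,10,0],
  [0.65,0,0,0,0],
])

```text
t: 8.65
tool_pos: [0.5969, -0.0383, 0.0702]
tool_rot: [-3.141, -0.026, 0.002]
contact_force: [0.6, -0.6, -1.1]
opening: 0.0556
grip_force: 0.0
```

servo_tool([
  [0.3,0,0,0,0],
  [0.3,0,0,0,0],
  [0.3,0,0,0,0],
  [0.3,0,0,0,0],
])

```text
t: 9.15
tool_pos: [0.5983, -0.039, 0.0723]
tool_rot: [3.14, 0.027, 0.004]
contact_force: [-0.2, -6.0, 4.9]
opening: 0.0434
grip_force: 45.5
```

servo_tool([
  [0.3,-10,0,0,0],
  [0.3,-20,0,0,0],
  [0.3,-20,0,0,0],
  [0.3,-15,0,0,0],
  [0.3,-6,0,0,0],
  [0.3,-2.5,0,0,0],
  [0.3,0,0,0,0],
  [0.3,0,0,0,0],
  [0.3,0,0,0,0],
])

```text
t: 10.28
tool_pos: [0.5253, -0.0405, 0.0724]
tool_rot: [3.139, 0.027, 0.006]
contact_force: [1.0, -6.0, 3.7]
opening: 0.0433
grip_force: 45.4
```

servo_tool([
  [0.65,-0.5,0,0,0],
  [0.65,0,0,0,0],
  [0.65,0,0,-35,0],
  [0.65,0,0,-50,0],
  [0.65,0,25,0,0],
  [0.65,0,25,0,0],
  [0.65,0,0,0,0],
  [0.65,0,0,0,0],
  [0.65,0,0,0,0],
])

```text
t: 11.4
tool_pos: [0.524, -0.0884, 0.1555]
tool_rot: [-3.141, -0.028, 0.001]
contact_force: [0.2, -0.8, -0.5]
opening: 0.0554
grip_force: 0.0
```

```bash
python3 - <<'E'
from h import *
import pickle
for i in range(2): get_image("wrist")
o=get_obs();im=get_image("wrist")[:,:,::-1];print(o["t"],o["tool_pos"],o["tool_rot"],o["contact_force"],o["opening"])
cv2.imwrite("pics/w5.png",im);pickle.dump(o,open("w5.pkl","wb"))
cv2.imwrite("pics/w5b.png",cv2.resize((255*(im/255.)**.6).astype(np.uint8),None,fx=1.5,fy=1.5,interpolation=cv2.INTER_CUBIC))
E
```

```text
11.5 [ 0.52409211 -0.08860595  0.15561207] [-3.14111302e+00 -2.81087503e-02  4.92182248e-04] [-0.28605217 -1.03597209  0.37912651] 0.05534329415175448
```

View pics/w5b.png

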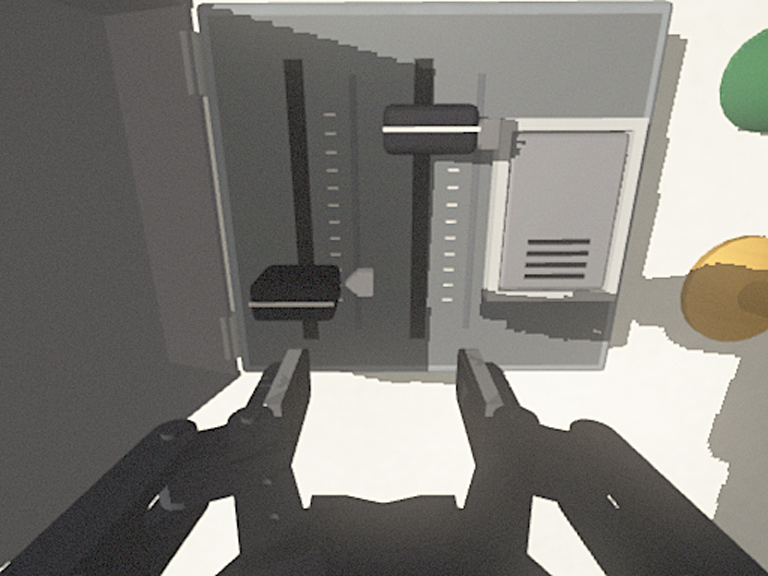

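Left grip line at y≈303.5 (252-335), left tip at (346,282). Right grip line at y≈129 (383-478), with the right tab spanning y≈118-153 at x≈497.

```bash
python3 - <<'E'
from h import *
import pickle
o=pickle.load(open("w5.pkl","rb"))
f=lambda x,y,z:onz("wrist",((x-.25)/1.5,(y-.25)/1.5),z,o)
a=np.radians(.95)
for n,p in dict(gl=(294,303.5,.098),ml=(346,282,.06),gr=(430,129,.098),mr=(485,135.5,.06)).items():
    w=f(*p);print(n,w[:2].round(4),"boxx",(w[0]*np.cos(a)+w[1]*np.sin(a)).round(4))
# cover free edge: pot pixel
im=cv2.imread("pics/scene0.png");hsv=cv2.cvtColor(im,cv2.COLOR_BGR2HSV)
print([proj("scene",np.array([.63,.31,z])).round() for z in(0,.17)])
# refined cover angle: inner-plane free edge corner & box
g=np.array([.5685,-.1145]);R=np.array([[np.cos(a),-np.sin(a)],[np.sin(a),np.cos(a)]])
for th in(1.8,1.9,2.0,2.1):
  print(th,[proj("scene",np.array([*(R@[x,.125-.247*np.cos(th)+v*np.sin(th)]+g),.051+.247*np.sin(th)+v*np.cos(th)])).round(1) for v in(0,.06) for x in(-.11,.11)])
E
```

```text
gl [ 0.526  -0.0418] boxx 0.5252
ml [ 0.5253 -0.0655] boxx 0.5241
gr [ 0.612  -0.1076] boxx 0.6102
mr [ 0.6103 -0.1416] boxx 0.6079
[array([330., 179.]), array([337., 130.])]
1.8 [array([227.9, 105.7]), array([310.1, 136.3]), array([243.1, 101.3]), array([322.8, 129.8])]
1.9 [array([234.3, 104.4]), array([315.4, 134. ]), array([248.6, 102.4]), array([326.9, 130.3])]
2.0 [array([240.2, 104. ]), array([320.1, 133. ]), array([253.4, 104.4]), array([330.4, 131.9])]
2.1 [array([245.7, 104.7]), array([324.3, 133. ]), array([257.7, 107.3]), array([333.3, 134.4])]
```

servo_tool([
  [0.4,0,0,-45,0],
  [0,0,0,-50,0],
  [0,0,0,-50,0],
  [0,0,0,-45,0],
  [0,6.9,-52.2,0,0],
  [0,6.9,-52.2,0,0],
  [0,6.9,-52.2,0,0],
  [0,6.9,-52.2,0,0],
  [0,6.9,-52.2,0,0],
  [0,6.9,-52.2,0,0],
  [0,0,0,0,0],
  [0,0,0,0,0],
], force=60)

```text
t: 13.05
tool_pos: [0.5601, 0.2245, 0.3456]
tool_rot: [3.141, 0.028, -0.001]
contact_force: [0.4, -0.4, 1.1]
opening: 0.0
grip_force: 0.0
```

```bash
python3 - <<'E'
from h import *
o=get_obs();print(o["q"].round(2))
a=get_image("scene")[:,:,::-1];b=get_image("side")[:,:,::-1]
cv2.imwrite("pics/s6.png",np.hstack([cv2.resize(a[0:340,60:460],(400,340)),cv2.resize(b[0:340,100:500],(400,340))]))
E
```

```text
[ 0.26 -0.04  1.52 -0.    1.66  1.81]
```

View pics/s6.png

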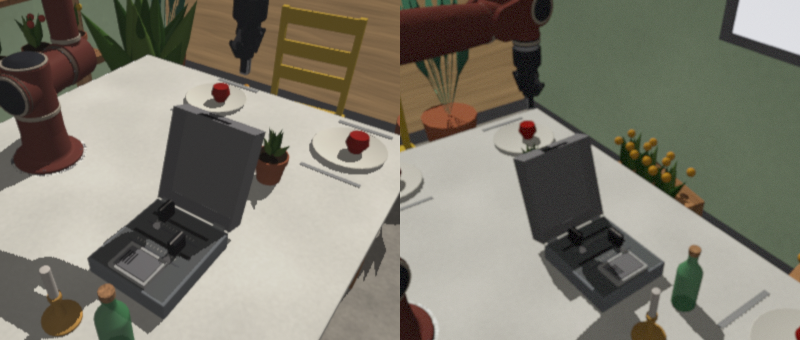

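Both views show the gripper behind and above the leaning cover. Plant, bottle and candlestick are untouched. Now I'll descend behind the cover and push.

servo_tool([
  [0,0,0,40,0],
  [0,0,0,40,0],
  [0,0,0,25,0],
  [0,0,10,0,0],
  [0,0,10,0,0],
  [0,0,10,0,0],
  [0,0,10,0,0],
  [0,0,0,0,0],
])

```text
t: 14.15
tool_pos: [0.5613, 0.1838, 0.2415]
tool_rot: [-3.141, -0.025, -0.002]
contact_force: [0.1, 0.2, 0.4]
opening: -0.0001
grip_force: 0.0
```

servo_tool([
  [0,0,12,0,0],
  [0,0,12,0,0],
  [0,0,12,-1,0],
  [0,0,12,-1,0],
  [0,0,12,-2,0],
  [0,0,12,-2,0],
  [0,0,0,0,0],
])

```text
t: 15.02
tool_pos: [0.5636, 0.1132, 0.2509]
tool_rot: [-3.138, -0.027, -0.009]
contact_force: [-1.8, 4.6, 9.9]
opening: -0.0001
grip_force: 6.5
```

servo_tool([
  [0,0,0,-8,0],
  [0,0,6,-6,0],
  [0,0,10,-1,0],
  [0,0,10,-1,0],
  [0,0,0,0,0],
])

```text
t: 15.65
tool_pos: [0.5629, 0.0861, 0.264]
tool_rot: [-3.141, -0.026, -0.002]
contact_force: [-0.4, 2.9, 1.7]
opening: -0.0004
grip_force: 1.3
```

servo_tool([
  [0,0,12,-2,0],
  [0,0,12,-2,0],
  [0,0,12,-1,0],
  [0,0,12,0,0],
  [0,0,12,0,0],
  [0,0,12,0,0],
  [0,0,0,0,0],
])

```text
t: 16.52
tool_pos: [0.5643, 0.0136, 0.2688]
tool_rot: [3.14, 0.025, 0.003]
contact_force: [-0.6, 1.4, 1.1]
opening: -0.0001
grip_force: 0.9
```

servo_tool([
  [0,0,12,1,0],
  [0,0,12,2,0],
  [0,0,12,3,0],
  [0,0,12,4,0],
  [0,0,12,5,0],
  [0,0,12,5,0],
  [0,0,10,5,0],
  [0,0,10,5,0],
  [0,0,0,0,0],
])

```text
t: 17.65
tool_pos: [0.5655, -0.0786, 0.2382]
tool_rot: [3.14, 0.025, 0.001]
contact_force: [0.3, 0.0, 1.5]
opening: -0.0001
grip_force: 0.7
```

servo_tool([
  [0,0,11,6,0],
  [0,0,11,7,0],
  [0,0,11,7,0],
  [0,0,11,7,0],
  [0,0,11,7,0],
  [0,0,10,10,0],
  [0,0,10,11,0],
  [0,0,10,11,0],
  [0,0,5,11,0],
  [0,0,5,11,0],
  [0,0,5,11,0],
  [0,0,0,0,0],
])

```text
t: 19.15
tool_pos: [0.5666, -0.1784, 0.1378]
tool_rot: [3.141, 0.025, -0.002]
contact_force: [0.4, 0.5, 0.4]
opening: 0.0001
grip_force: 0.0
```

servo_tool([
  [0,0,3,8,0],
  [0,0,3,8,0],
  [0,0,0,6,0],
  [0,0,0,4,0],
  [0,0,0,2,0],
  [0,0,0,0,0],
])

```text
t: 19.9
tool_pos: [0.5675, -0.1835, 0.1111]
tool_rot: [3.141, 0.027, 0.001]
contact_force: [1.6, -3.1, 4.1]
opening: 0.0
grip_force: 2.0
```

servo_tool([
  [0,0,0,2,0],
  [0,0,0,2,0],
  [0,0,0,1.5,0],
  [0,0,0,0,0],
  [0,0,0,0,0],
])

```text
t: 20.52
tool_pos: [0.5677, -0.1836, 0.1109]
tool_rot: [3.141, 0.027, -0.0]
contact_force: [-12.4, 2.5, 27.6]
opening: 0.0
grip_force: 13.6
```

Stopped firmly at z = 0.111, so the cover is shut. I'll lift off and check.

servo_tool([
  [0,0,0,-20,0],
  [0,0,0,-50,0],
  [0,0,0,-50,0],
  [0,0,0,-50,0],
  [0,-50,0,0,0],
  [0,-50,0,0,0],
  [0,0,0,0,0],
  [0,0,0,0,0],
])

```text
t: 21.52
tool_pos: [0.4673, -0.1846, 0.2747]
tool_rot: [-3.14, -0.027, 0.0]
contact_force: [0.9, -0.8, 0.5]
opening: -0.0002
grip_force: 0.0
```

```bash
python3 - <<'E'
from h import *
o=get_obs();print(o["t"],o["tool_pos"],o["contact_force"])
a=get_image("scene")[:,:,::-1];b=get_image("side")[:,:,::-1]
cv2.imwrite("pics/s7.png",np.hstack([a[40:384,60:460],b[40:384,100:500]]))
E
```

```text
21.525 [ 0.46725394 -0.18458331  0.27473147] [ 0.85445917 -0.80975391  0.45930318]
```

View pics/s7.png

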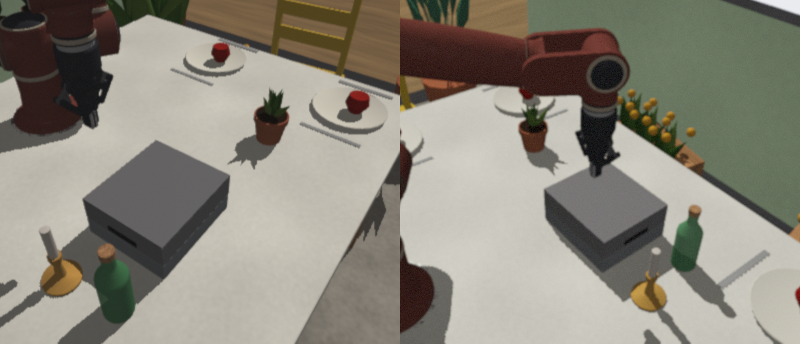

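Both views show the cover shut flat on the box, the arm clear of everything, and the bottle, candlestick and plant standing where they were.

```bash
python3 -c "
from station import *
print(finish_job())"
```

```text
the job is handed in; nothing more can be done
None
```

I handed the job in at about 21.5 s: the module is pressed home, both grips are within about 1 mm of their tabs by my measurements, the cover was then pressed fully shut, and the bottle, candlestick and plant stand undisturbed.

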